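# Clamp a drive box and draw out the bench lamp

## Robot

A 7-joint arm with a two-finger parallel gripper is mounted at the origin on the work surface. World frame = base frame: x ahead of the robot, y to its left, z up, the work surface at z = 0. Lengths are in mm, angles in degrees, forces in N, time in s.
With the tool pointing down it reaches from about 425 to 925 mm from the base axis. Payload 6.8 kg.
Tool frame: the origin (TCP) lies at the very end of the fingers, on their centre line; the grasp point (between the pads) lies 19 mm behind it; z points along the fingers, x is the direction in which the jaws open and shut, and the axes are right-handed (so a half turn about z gives the same grasp; the last joint's range is limited). The gripper opens to 85 mm and grips with 20 to 120 N. Pads are 22 mm wide; open, the fingers measure 114 mm over their backs; the gripper's body (76 mm by 85 mm) begins 54 mm behind the grasp point. The pads swing forward as they close: fully open they stand 13 mm farther back than shut.
Start: joints at [-76.61, 27.33, 1.283, 89.118, -0.659, 63.558, -4.761], TCP at [226.246, 635.972, 231.308] pointing down, gripper open.
Joint ranges: [-169.35, 169.35], [-19.33, 120.38], [-80.79, 83.38], [13.8, 139.57], [-78.32, 258.32], [9.67, 109.79], [-169.56, 169.56]. Speed limits (degrees/s): [136.94, 136.94, 180, 180, 180, 180, 180].

## Interface

Orientations are given as a 3x3 rotation matrix whose columns are the frame's x, y, z axes.
In Python, from rig import arm, vision, workorder gives the robot as it stands.
- The arm moves only by the shell command python3 -m handwheel 'ROWS' [FORCE]. ROWS is JSON, a list of rows, each a list of 7 numbers: the closure, from 0 (fully open) to 1 (shut), then the shift along the tool's x, y, z in mm, then the turn, a rotation vector about the tool's x, y, z in rad. In form: [[jaw, dx, dy, dz, wx, wy, wz], ...]. A call has 1 to 12 rows; each row is the pose to reach, as a shift and turn from the pose measured when the call began, along the tool's axes at that moment; what a row does not reach only later rows make up. A row lasts 1/12 s, in which the tool goes at most 41.7 mm and 7.16 degrees, less where a joint would pass 70% of its speed; a pose out of reach is approached as far as the arm can. A call with a gripper value outside its range is refused whole. The fingers move at their own pace and stop on an object; FORCE is the grip in N (left out, the last holds). Time passes only in rows, so rows that repeat a pose let the fingers close. It gives the time, the measured TCP pose, the force and the opening at its end, in the units of the state.
- arm.get_obs(): the state, without advancing time (a new reading comes with each control period).
- vision.read_camera(name): name is "side" or "top"; returns the picture (480x640x3 uint8, blue, green, red); there is no depth.
- vision.calibration(name): a dict with "camera_matrix" (3x3 intrinsics, pixels), "eye" and "orientation" of the camera in the world. Camera axes: x right, y up, looking along -z (the intrinsics and any distortion apply to the point x, -y, -z); pixel columns grow to the right and rows downward; lengths in mm; the calibration is good to about 2 mm. A picture is of the moment at which its call begins. calibration takes no time and is no camera call.
- workorder.hand_in(): hands the job in, once; it reports no verdict.
Trained networks look in the newest picture that a camera, given by its name, has taken for a name from the list of things; names that differ only in an ending like _2 or _b are one class to them, and where a whole thing is asked for, a point or a joint stands for the part that bears it (a point fixed in the world has none). Each returns a list of dicts, best first, with "p" (0 to 1); they miss things now and then, are a little off and sometimes report something else, mostly with a low value. They report only what shows in the picture. A call takes as long as a camera call. They do not tell look-alikes from the thing itself.
- vision.recognise(camera, query): "centre" ([x, y, z] in mm, in the coordinates of the camera as it stood for that picture, good to about 4 mm: the middle of the surface that is visible of it).
- vision.trace(camera, query): "pixels" (480x640 bool, what is visible of it).
- vision.place_of(camera, query): "centre" ([x, y, z] in mm, in the coordinates of the camera as it stood for that picture, good to about 4 mm: a listed point, or the origin of a listed thing).
The state is a dict: "t": time; "joint_pos": joint angles; "dq": joint speeds; "joint_efforts": joint torques, N m; "position": TCP position; "eef_rot": TCP orientation; "ft_force": force on the tool from outside, world axes, zero at the start; "wrist_torque": the same for the moment, N m; "grip_width": opening from 0.0 (shut) to 1.0 (fully open).
Only numpy, scipy, OpenCV 4.12 (cv2) and the standard library are available. Lean on these libraries where they do the work, as an engineer would, in place of code of your own. Each camera call takes 0.05 s, during which the arm holds its last target. There are 200 camera calls.

## Task

Clamp the bare-aluminium drive box in the sprung cradle: use the box to push the sprung jaw back, lower it behind the fixed lip so that it lies flat on the cradle's floor, and let go. Then draw the desk lamp's telescopic arm out over it, along its own slope, until the lock button clicks out of the sleeve, and let go of it too. Leave the other things on the desk where they are.

Things in the scene. Friction and masses are not known exactly. Their poses are not given: they have to be found in the camera images.
- drive_box: the loose box to clamp: a bare aluminium drive enclosure with dark end caps, 112 (its x) x 46 (its y) x 24 mm (z), 0.15 to 0.31 kg, lying flat; origin at the centre of its underside. Either way round is fine. It lies to the left or right of the cradle (a black power brick of similar size lies on the other side).
- cradle: the sprung cradle, fixed to the desk in front of the robot: dark steel base 80 (its x) x 230 mm (y -95 to +135), 12 mm thick; origin on the desk. A fixed lip 60 mm wide stands at its -y end: inner face at y = -50, top at z = 28 mm (16 above the floor). It takes the box lengthwise along y, between lip and sprung jaw. The ±x sides are open down to the base, so fingers have room there.
- cradle_floor (a point): point on the cradle's floor where the centre of the clamped box's underside comes to lie: (0, +6, 12) mm in the cradle's frame; its axes are the cradle's.
- jaw_face (a point): point on the flat front face of the sprung aluminium jaw that faces the lip; at (0, +50, 42.5) mm in the cradle's frame when closed (gap to the lip 100 mm, for a box 112 mm long); moves with the jaw. The jaw is 60 mm wide, its top at z = 58.5 mm, 30 mm above the lip's. A low end wall (top z = 38 mm) stands behind it at y = 127 to 135 mm.
- cradle_jaw (a joint): travel of the sprung jaw along the cradle's +y in m: 0 closed, 0.030 fully pushed back, 0.012 with the box clamped. It pushes back with about 5 N at 0, 7.4 N at 0.012, 11 N at 0.030, and closes by itself.
- lamp: the desk lamp's fixed foot and sleeve, behind the cradle; origin on the desk at the centre of its round foot (150 mm across, 22 mm high). A square sleeve, 28 x 28 mm outside and 170 mm long, rises from 30 mm above the origin and leans 35 degrees from vertical towards the lamp's own -x (roughly towards the robot). A steel arm slides in it.
- lamp_head (a point): centre of the lamp head on the end of the sliding arm: a flat grey paddle 85 (z) x 46 (y) x 14 mm (x); hold it here or higher, across its 14 mm thickness. z points up along the slope, the way the arm draws out (35 degrees from vertical); x is square to its flat faces, pointing up and away from the robot. A collar 30 mm wide, 22 thick sits just below the paddle, the sleeve's mouth 58 mm or more below this centre.
- lamp_arm (a joint): how far the arm is drawn out, in m: starts between 0 and 0.025; the button clicks out at 0.083 to 0.085 and the end stop is at 0.0865. It slides with about 5 to 6 N and stays where it is left.
- button_tip (a point): outer face of the lock button, a plain steel square of 11 mm, carried by the arm inside the sleeve; it springs out through a window in the sleeve's upper (far) face, 36 mm below the sleeve's mouth; x axis points out of that face.
- lamp_button (a joint): how far the lock button is out, in m: about 0.0005 while hidden under the sleeve wall, 0.009 when clicked out (then it stands 4.5 mm proud of the sleeve and blocks the arm from sliding back).
- power_brick: bystander: loose black plastic power brick, 105 x 48 x 30 mm, origin under its centre
- drink: bystander: loose clear drink bottle, 62 mm across, 185 mm tall, origin under its centre
- coffee_can: bystander: loose dark coffee can, 54 mm across, 105 mm tall, origin under its centre
- mouse: bystander: loose grey computer mouse, 105 x 60 x 34 mm, origin under its centre
- screwdriver: bystander: loose black-handled screwdriver, 170 mm, lying along its x
- mug: bystander: loose white mug, 80 mm across, 90 mm tall, origin under its centre
There are look-alikes about, which are no part of the job. What is shaped like the drive_box but pink or yellow is not meant.

How it is judged:
By the outcome, as a careful person would: the job done as asked, in the order asked, and still so for the second after the job is handed in, with the robot touching nothing.
It also fails if it takes over 53 s, if anything falls off the work surface, if the arm or the gripper's body presses on something with over 40 N, if the wrist force passes 120 N, or if a joint passes its speed limit or range.

## Working session

There is one attempt and no reset: what is moved stays moved. The work goes in short steps, Python scripts to look and compute and a shell command to move; the robot and the scene stay as the last step left them, time stands still between calls to the robot, and variables do not carry over. Pictures are saved under pics/ and viewed, about 8 in all and at most 12, crops included, and the job is handed in when it is done.

```bash
ls; mkdir -p pics; cat > h.py <<'E'
import numpy as np, cv2
from rig import arm, vision, workorder
def cal(c):
    k=vision.calibration(c); return np.array(k["camera_matrix"]),np.array(k["eye"]),np.array(k["orientation"]).reshape(3,3),k
def toW(c,p):
    K,e,R,_=cal(c); return e+R@np.array(p)
def px(c,P):
    K,e,R,_=cal(c); q=R.T@(np.array(P)-e); q=np.array([q[0],-q[1],-q[2]]); u=K@q; return u[:2]/u[2]
def ray(c,uv,z):
    K,e,R,_=cal(c); d=np.linalg.inv(K)@[uv[0],uv[1],1]; d=R@np.array([d[0],-d[1],-d[2]]); return e+d*(z-e[2])/d[2]
E
python3 - <<'E'
from h import *
np.set_printoptions(precision=1,suppress=True)
for c in ("side","top"):
    im=vision.read_camera(c); cv2.imwrite(f"pics/{c}0.png",im); print(c,cal(c)[3])
    for q in ["drive_box","cradle","cradle_floor","jaw_face","lamp","lamp_head","power_brick","button_tip"]:
        r=vision.place_of(c,q); print(q,[(round(d["p"],2),toW(c,d["centre"])) for d in r[:3]])
o=arm.get_obs(); print(o)
E
```

```text
pics
side {'camera_matrix': array([[576.8,   0. , 312.2],
       [  0. , 576.8, 247. ],
       [  0. ,   0. ,   1. ]]), 'eye': array([533.2, 913.5, 764.5]), 'orientation': array([[-1. ,  0. , -0. ],
       [-0. , -0.6,  0.8],
       [-0. ,  0.8,  0.6]])}
drive_box [(0.91, array([501.7, 307.5,   1.5])), (0.82, array([317.1, 308. ,  -2.4])), (0.56, array([338.5, 164.7,   1.8]))]
cradle [(0.56, array([478.8,  -4.9,   2.1]))]
cradle_floor [(0.82, array([477.8,   4.4,   9.6]))]
jaw_face [(0.97, array([473.6,  43.9,  43.6]))]
lamp [(0.58, array([799.8,  38.7,   2.2]))]
lamp_head [(0.93, array([659.4,  15.9, 234.4])), (0.35, array([ 498.4, -332.2,    4.1]))]
power_brick [(0.56, array([ 501.3, -333.9,    2. ]))]
button_tip []
top {'camera_matrix': array([[465.3,   0. , 324.8],
       [  0. , 465.3, 237.8],
       [  0. ,   0. ,   1. ]]), 'eye': array([ 487.8,   -6.4, 1329. ]), 'orientation': array([[-0. ,  1. , -0.1],
       [-1. , -0. ,  0. ],
       [ 0. ,  0.1,  1. ]])}
drive_box [(0.9, array([320.5, 308.4,  -0.1])), (0.83, array([337.2, 164.1,   3.5])), (0.65, array([492.1, 309.6,   1.3]
[... 151 characters left out ...]
rray([475.2,   2.4,  16.2]))]
jaw_face [(0.85, array([474.6,  48. ,  43.9]))]
lamp [(0.59, array([800.2,  37.8,   0.9]))]
lamp_head [(0.6, array([655. ,  21.4, 233.3]))]
power_brick [(0.61, array([ 491.8, -339.5,   -2.8]))]
button_tip []
{'t': 0.9, 'joint_pos': array([-76.6,  27.3,   1.3,  89.1,  -0.7,  63.6,  -4.8]), 'dq': array([-0.1,  0. ,  0. , -0. , -0.1,  0.1, -0. ]), 'joint_efforts': array([  0. , -59.6,   1.6, -28.2,   0. ,   0. ,  -0. ]), 'position': array([226.2, 636. , 231.3]), 'eef_rot': array([[ 0.3,  0.9, -0. ],
       [ 0.9, -0.3,  0. ],
       [ 0. , -0. , -1. ]]), 'ft_force': array([-0.6,  0.3, -0.1]), 'wrist_torque': array([ 0., -0., -0.]), 'grip_width': 1.0035160454565075}
```

View pics/top0.png

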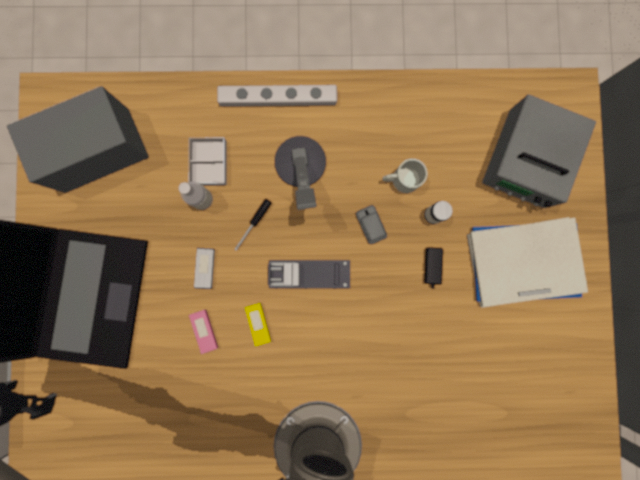

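View pics/side0.png

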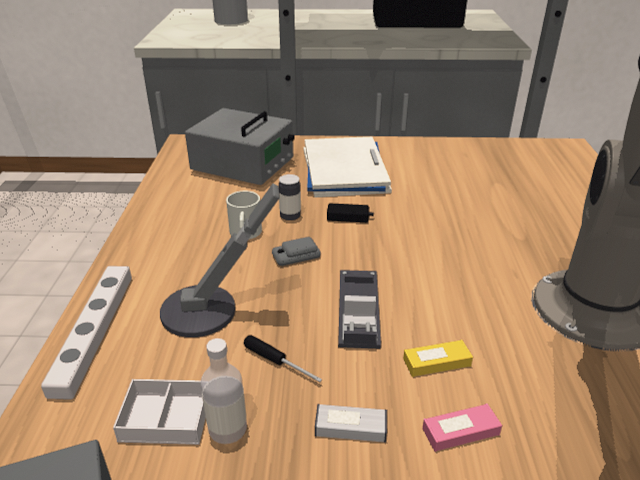

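The top view shows the bare box at about (204,269), the cradle at (309,274) and the lamp head at (305,195). The pink box (203,331) and yellow box (258,325) are decoys. In the side view the bare box is at (351,422) with the bottle nearby at (224,400), and the jaw is at the near end of the cradle (360,325).

```bash
python3 - <<'E'
from h import *
np.set_printoptions(precision=2,suppress=True)
vision.read_camera("top")
def rect(c,m,z,tag):
    cs,_=cv2.findContours(m.astype(np.uint8),cv2.RETR_EXTERNAL,cv2.CHAIN_APPROX_NONE)
    k=max(cs,key=cv2.contourArea)[:,0,:]
    P=np.array([ray(c,u,z)[:2] for u in k],np.float32)
    print(tag,cv2.minAreaRect(P), cv2.contourArea(k))
for q,z in (("drive_box",24),("cradle",12),("jaw_face",58),("lamp_head",234),("drink",100)):
    for d in vision.trace("top",q)[:3]: rect("top",np.array(d["pixels"]),z,(q,round(d["p"],2)))
vision.read_camera("side")
for q,z in (("drive_box",24),("cradle",12)):
    for d in vision.trace("side",q)[:3]: rect("side",np.array(d["pixels"]),z,(q,round(d["p"],2)))
for q in ["lamp","lamp_head","jaw_face","cradle_floor"]:
    for c in ("side","top"):
        for d in vision.place_of(c,q)[:1]: print(c,q,toW(c,d["centre"]))
# enlarged crop
im=vision.read_camera("top"); cv2.imwrite("pics/crop.png",cv2.resize(im[180:300,150:370],None,fx=3.6,fy=3.6,interpolation=cv2.INTER_CUBIC))
for P in ([495,308,24],[475,-5,12],[657,18,234]): print(px("top",P),px("side",P))
E
```

```text
('drive_box', 0.87) ((323.55670166015625, 309.8765869140625), (116.78063201904297, 53.561649322509766), 17.03877830505371) 744.0
('drive_box', 0.65) ((340.5426025390625, 161.66436767578125), (112.46163940429688, 49.05644607543945), 14.28502082824707) 653.0
('drive_box', 0.62) ((495.666015625, 308.2716979980469), (50.57650375366211, 112.60891723632812), 86.09364318847656) 680.5
('cradle', 0.65) ((475.1358642578125, 17.323211669921875), (228.66567993164062, 76.05084991455078), 89.07477569580078) 2148.5
('jaw_face', 0.67) ((476.259765625, 65.46916961669922), (40.78666687011719, 56.98103713989258), 89.12459564208984) 299.5
('lamp_head', 0.58) ((665.40869140625, 20.304885864257812), (67.9378662109375, 46.72216033935547), 6.416646957397461) 430.5
('lamp_head', 0.15) ((494.112060546875, 256.9950866699219), (40.79166030883789, 93.54560852050781), 87.8819580078125) 627.0
('drink', 0.93) ((689.9314575195312, 313.57073974609375), (98.72783660888672, 61.681270599365234), 65.19496154785156) 660.0
('drive_box', 0.93) ((325.31927490234375, 321.1856994628906), (124.22562408447266, 60.639404296875), 17.576309204101562) 2359.5
('drive_box', 0.82) ((499.120849609375, 318.86126708984375), (65.06285858154297, 111.62464141845703), 86.23580932617188) 2223.5
('drive_box', 0.73) ((341.541259765625, 174.25823974609375), (122.05513763427734, 65.1720962524414), 14.671154975891113) 1649.0
('cradle', 0.66) ((476.115966796875, 22.80609893798828), (240.79238891601562, 82.28205108642578), 88.43824768066406) 3021.0
side lamp [800.58  37.37   4.42]
top lamp [796.67  38.41  -0.32]
side lamp_head [663.28  12.17 233.36]
top lamp_head [611.97 173.61  -0.29]
side jaw_face [473.66  48.2   42.21]
top jaw_face [477.8   48.78  42.85]
side cradle_floor [480.1    3.43  10.58]
top cradle_floor [475.05   1.22  19.77]
[204.03 267.99] [352.83 416.81]
[316.46 273.38] [359.26 297.44]
[305.57 197.47] [263.75 208.22]
```

View pics/crop.png

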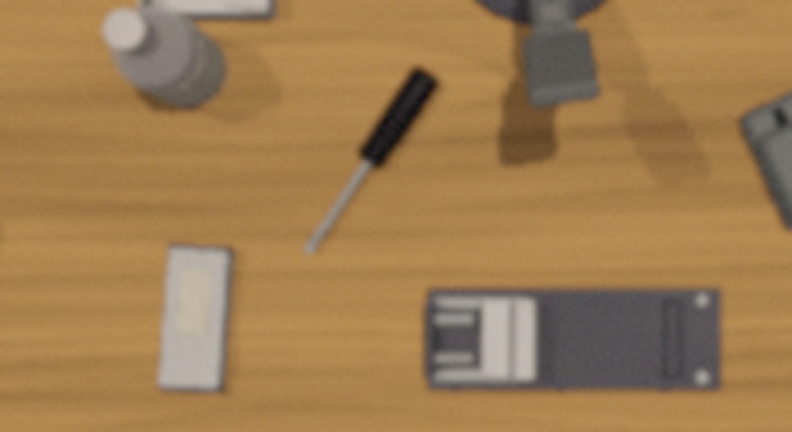

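```bash
cat >> h.py <<'E'
from scipy.spatial.transform import Rotation as Ro
np.set_printoptions(precision=3,suppress=True)
def down(yaw):  # tool x at yaw, tool z down
    c,s=np.cos(np.radians(yaw)),np.sin(np.radians(yaw)); return np.array([[c,s,0],[s,-c,0],[0,0,-1.]])
def st():
    o=arm.get_obs(); R=np.array(o["eef_rot"]).reshape(3,3)
    print("t %.2f"%o["t"],"pos",np.round(o["position"],1),"yaw %.1f"%np.degrees(np.arctan2(R[1,0],R[0,0])),"z",R[:,2],"F",np.round(o["ft_force"],1),"w %.3f"%o["grip_width"],"j",np.round(o["joint_pos"],0)); return o,R
def go(p,R1):
    o,R=st(); print("->",np.round(R.T@(np.array(p)-o["position"]),1), Ro.from_matrix(R.T@R1).as_rotvec())
E
python3 - <<'E'
from h import *
go([496,310.5,160],down(86.1))
E
```

```text
t 1.80 pos [226.2 636.  231.3] yaw 70.4 z [ 0.  0. -1.] F [ 0.4 -0.4  0.9] w 1.001 j [-77.  27.   1.  89.  -1.  64.  -5.]
-> [-216.2  363.2   71.3] [ 0.    -0.    -0.274]
```

```bash
python3 -m handwheel '[[0,-200,335,10,0,0,-0.274],[0,-216,363,20,0,0,-0.274],[0,-216,363,20,0,0,-0.274],[0,-216,363,40,0,0,-0.274],[0,-216,363,60,0,0,-0.274],[0,-216,363,71,0,0,-0.274],[0,-216,363,71,0,0,-0.274],[0,-216,363,71,0,0,-0.274],[0,-216,363,71,0,0,-0.274],[0,-216,363,71,0,0,-0.274],[0,-216,363,71,0,0,-0.274],[0,-216,363,71,0,0,-0.274]]' 60
python3 - <<'E'
from h import *
go([496,310.5,4],down(86.1))
im=vision.read_camera("side"); cv2.imwrite("pics/s1.png",im[150:480,180:560])
E
```

```text
t: 2.8
position: [498.8, 305.3, 159.4]
eef_rot: [[0.076, 0.997, 0.0], [0.997, -0.076, -0.003], [-0.003, 0.0, -1.0]]
ft_force: [0.2, 0.2, -0.2]
grip_width: 1.002
t 2.80 pos [498.8 305.3 159.4] yaw 85.6 z [ 0.    -0.003 -1.   ] F [ 0.2  0.2 -0.2] w 1.002 j [-41.  23.   4. 106.  -2.  51.  50.]
-> [  5.4  -3.2 155.4] [ 0.     0.003 -0.008]
```

View pics/s1.png

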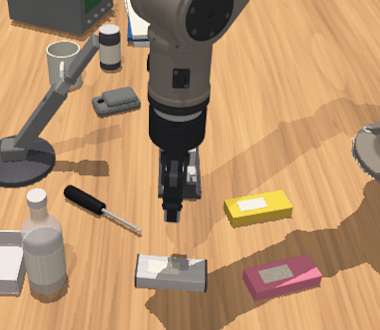

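The gripper hovers over the box, centred on it, with clear space around. I'll descend and grip.

```bash
python3 -m handwheel '[[0,5.4,-3.2,30,0,0.003,-0.008],[0,5.4,-3.2,60,0,0.003,-0.008],[0,5.4,-3.2,90,0,0.003,-0.008],[0,5.4,-3.2,115,0,0.003,-0.008],[0,5.4,-3.2,135,0,0.003,-0.008],[0,5.4,-3.2,148,0,0.003,-0.008],[0,5.4,-3.2,155,0,0.003,-0.008],[0,5.4,-3.2,156,0,0.003,-0.008],[0,5.4,-3.2,156,0,0.003,-0.008],[0.3,5.4,-3.2,156,0,0.003,-0.008],[0.6,5.4,-3.2,156,0,0.003,-0.008],[0.7,5.4,-3.2,156,0,0.003,-0.008]]' 60
python3 -m handwheel '[[0.7,0,0,0,0,0,0],[0.7,0,0,0,0,0,0],[0.7,0,0,0,0,0,0],[0.7,0,0,0,0,0,0],[0.7,0,0,0,0,0,0]]' 60
python3 -m handwheel '[[0.75,0,0,-20,0,0,0],[0.75,0,0,-45,0,0,0],[0.75,0,0,-75,0,0,0],[0.75,0,0,-100,0,0,0],[0.75,0,0,-110,0,0,0],[0.75,0,0,-110,0,0,0],[0.75,0,0,-110,0,0,0]]' 60
python3 - <<'E'
from h import *
st()
for c in("side","top"):
    vision.read_camera(c)
    for d in vision.place_of(c,"drive_box")[:3]: print(c,d["p"],toW(c,d["centre"]))
im=vision.read_camera("side"); cv2.imwrite("pics/s2.png",im[150:480,180:560])
E
```

```text
t: 3.85
position: [494.8, 314.3, 5.0]
eef_rot: [[0.065, 0.998, 0.001], [0.998, -0.065, 0.003], [0.003, 0.001, -1.0]]
ft_force: [0.9, 0.2, -0.4]
grip_width: 0.604
t: 4.27
position: [495.2, 314.4, 5.5]
eef_rot: [[0.065, 0.998, 0.002], [0.998, -0.065, 0.003], [0.003, 0.002, -1.0]]
ft_force: [-1.0, -0.1, 4.8]
grip_width: 0.521
t: 4.85
position: [494.4, 313.8, 114.7]
eef_rot: [[0.065, 0.998, 0.001], [0.998, -0.065, 0.003], [0.003, 0.001, -1.0]]
ft_force: [0.2, -0.9, -3.5]
grip_width: 0.514
t 4.85 pos [494.4 313.8 114.7] yaw 86.3 z [ 0.001  0.003 -1.   ] F [ 0.2 -0.9 -3.5] w 0.514 j [-41.  27.   4. 108.  -2.  45.  50.]
side 0.82 [502.534 310.173 108.937]
side 0.67 [340.138 161.016   2.191]
side 0.57 [319.099 308.648   1.627]
top 0.81 [335.72  162.848   3.593]
top 0.77 [492.237 311.79  105.438]
top 0.66 [318.646 312.495   0.266]
```

View pics/s2.png

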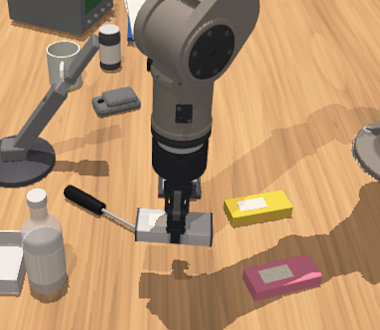

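Box is held level and lifted. Now I'll carry it over the cradle.

```bash
python3 - <<'E'
from h import *
go([475.2,-18,118],down(-1))
E
```

```text
t 5.10 pos [494.1 313.5 113.8] yaw 86.3 z [-0.     0.001 -1.   ] F [-0.2 -0.3 -2.7] w 0.526 j [-41.  27.   4. 108.  -2.  46.  50.]
-> [-332.     2.6   -4.6] [-0.001 -0.001  1.524]
```

```bash
python3 -m handwheel '[[0.75,-20,0,-5,0,0,0.11],[0.75,-50,0,-5,0,0,0.23],[0.75,-80,0,-5,0,0,0.35],[0.75,-110,1,-5,0,0,0.47],[0.75,-140,1,-5,0,0,0.59],[0.75,-170,1,-5,0,0,0.71],[0.75,-200,2,-5,0,0,0.83],[0.75,-230,2,-5,0,0,0.95],[0.75,-260,2,-5,0,0,1.07],[0.75,-288,3,-5,0,0,1.19],[0.75,-310,3,-5,0,0,1.31],[0.75,-332,3,-5,0,0,1.42]]'
python3 - <<'E'
from h import *
go([475.2,-18,118],down(-1))
E
```

```text
t: 6.1
position: [475.1, -19.6, 118.0]
eef_rot: [[0.997, 0.079, -0.001], [0.079, -0.997, 0.001], [-0.001, -0.001, -1.0]]
ft_force: [0.2, 0.2, -2.8]
grip_width: 0.522
t 6.10 pos [475.1 -19.6 118. ] yaw 4.6 z [-0.001  0.001 -1.   ] F [ 0.2  0.2 -2.8] w 0.522 j [-28.  19.  28. 123. -14.  41.  13.]
-> [ 0.2 -1.6 -0. ] [-0.001  0.001  0.097]
```

```bash
python3 -m handwheel '[[0.75,0,-1.6,0,0,0,0.097],[0.75,0,-1.6,0,0,0,0.097],[0.75,0,-1.6,20,0,0,0.097],[0.75,0,-1.6,35,0,0,0.097],[0.75,0,-1.6,40,0,0,0.097],[0.75,0,-1.6,40,0,0,0.097],[0.75,0,-1.6,40,0,0,0.097]]'
python3 - <<'E'
from h import *
st()
for c in("side","top"):
    im=vision.read_camera(c)
    for q in ("drive_box","jaw_face","cradle_floor"):
        for d in vision.place_of(c,q)[:3]: print(c,q,round(d["p"],2),toW(c,d["centre"]))
    for d in vision.trace(c,"drive_box")[:4]:
        m=np.array(d["pixels"]); ys,xs=np.nonzero(m); print(c,round(d["p"],2),xs.min(),xs.max(),ys.min(),ys.max())
    a=im[200:420,260:460] if c=="side" else im[220:320,230:390]
    cv2.imwrite(f"pics/{c}3.png",cv2.resize(a,None,fx=3 if c=="side" else 4,fy=3 if c=="side" else 4,interpolation=cv2.INTER_CUBIC)[:600])
E
```

```text
t: 6.68
position: [475.0, -17.6, 77.9]
eef_rot: [[1.0, -0.016, -0.002], [-0.016, -1.0, 0.001], [-0.002, -0.001, -1.0]]
ft_force: [0.3, -0.2, -1.6]
grip_width: 0.526
t 6.68 pos [475.  -17.6  77.9] yaw -0.9 z [-0.002  0.001 -1.   ] F [ 0.3 -0.2 -1.6] w 0.526 j [-27.  23.  26. 125. -18.  36.  11.]
side drive_box 0.87 [340.361 160.629   0.467]
side drive_box 0.72 [475.738 -24.793  72.554]
side drive_box 0.67 [316.263 306.999   0.678]
side jaw_face 0.57 [476.34   46.181  40.888]
side cradle_floor 0.66 [473.966   4.45    8.009]
side 0.9 403 472 341 377
side 0.59 423 501 405 451
top drive_box 0.86 [316.902 315.017  -0.095]
top drive_box 0.7 [335.481 162.887   5.681]
top jaw_face 0.8 [477.006  48.091  42.613]
top jaw_face 0.57 [ 639.726 -341.526    1.7  ]
top 0.89 244 270 303 344
top 0.7 189 217 308 352
top 0.28 236 270 199 248
```

View pics/side3.png

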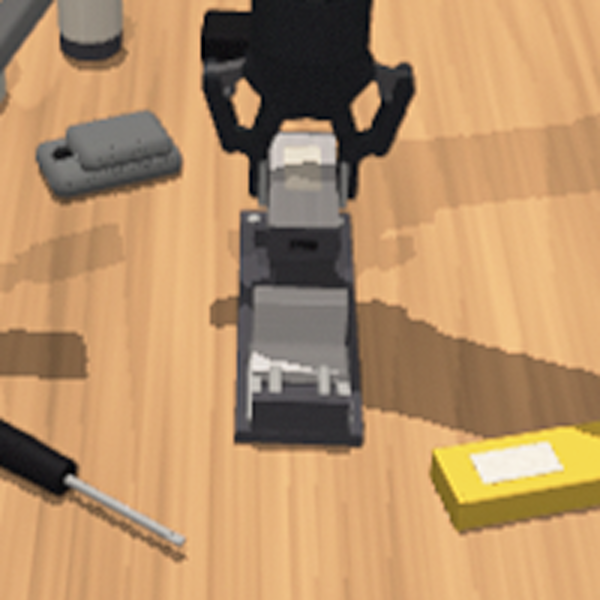

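The box is in line with the cradle and held level. Its near end face spans roughly rows 227–258 of the crop, with the sprung jaw below at rows 285–375. I'll work out the y of the end face from that.

```bash
python3 - <<'E'
from h import *
print(ray("side",(361.3,275.7),96.4),ray("side",(361.3,286),72.4))
go([475.2,-18,39.5],down(-1))
E
```

```text
[475.691  32.615  96.4  ] [474.7    33.853  72.4  ]
t 7.18 pos [475.1 -17.9  78.1] yaw -1.0 z [-0.001  0.001 -1.   ] F [ 0.2 -0.5 -2.5] w 0.522 j [-27.  23.  26. 125. -18.  36.  11.]
-> [ 0.2  0.1 38.6] [-0.001  0.001 -0.   ]
```

```bash
python3 -m handwheel '[[0.75,0,0,12,0,0,0],[0.75,0,0,24,0,0,0],[0.75,0,0,33,0,0,0],[0.75,0,0,38,0,0,0],[0.75,0,0,38.6,0,0,0],[0.75,0,0,38.6,0,0,0],[0.75,0,-5,38.6,0,0,0],[0.75,0,-10,38.6,0,0,0]]' 90
python3 -m handwheel '[[0.75,0,-4,0,0,0,0],[0.75,0,-8,0,0,0,0],[0.75,0,-12,0,0,0,0],[0.75,0,-16,0,0,0,0],[0.75,0,-20,0,0,0,0],[0.75,0,-22,0,0,0,0],[0.75,0,-22,0,0,0,0],[0.75,0,-22,0,0,0,0]]' 90
python3 - <<'E'
from h import *
st()
for c in("side","top"):
    im=vision.read_camera(c)
    for q in ("drive_box","jaw_face"):
        for d in vision.place_of(c,q)[:3]: print(c,q,round(d["p"],2),toW(c,d["centre"]))
    if c=="side":cv2.imwrite(f"pics/{c}4.png",cv2.resize(im[220:360,300:420],None,fx=4,fy=4,interpolation=cv2.INTER_CUBIC))
E
```

```text
t: 7.85
position: [475.6, -7.7, 40.0]
eef_rot: [[1.0, -0.018, 0.0], [-0.018, -1.0, 0.001], [0.0, -0.001, -1.0]]
ft_force: [0.6, 0.6, -3.4]
grip_width: 0.507
t: 8.52
position: [475.9, 12.3, 40.2]
eef_rot: [[1.0, -0.019, 0.001], [-0.019, -1.0, -0.001], [0.001, 0.001, -1.0]]
ft_force: [-0.2, -8.7, -2.7]
grip_width: 0.516
t 8.52 pos [475.9  12.3  40.2] yaw -1.1 z [ 0.001 -0.001 -1.   ] F [-0.2 -8.7 -2.7] w 0.516 j [-28.  28.  24. 125. -21.  31.  10.]
side drive_box 0.67 [480.736   9.504  37.145]
side drive_box 0.63 [338.736 161.199   1.133]
side drive_box 0.56 [317.464 306.957   0.988]
side jaw_face 0.84 [474.232  64.54   44.772]
top drive_box 0.8 [336.81 165.82   2.91]
top drive_box 0.58 [318.592 309.874  -0.993]
top jaw_face 0.67 [476.357  68.893  41.795]
```

View pics/side4.png

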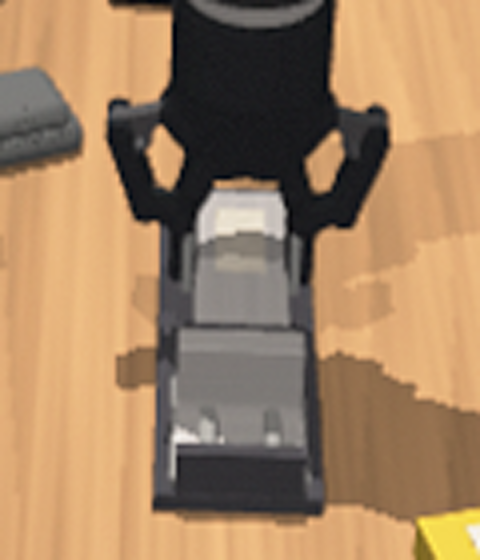

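The box end is against the jaw and has pushed it back about 18 mm. Force is 8.7 N, consistent with the spring, leaving about 6 mm of lip clearance. I'll lower it now.

```bash
python3 -m handwheel '[[0.75,0,-0.5,4,0,0,0],[0.75,0,-0.5,8,0,0,0],[0.75,0,-0.5,12,0,0,0],[0.75,0,-0.5,16,0,0,0],[0.75,0,-0.5,19,0,0,0],[0.75,0,-0.5,20.5,0,0,0],[0.75,0,-0.5,21.5,0,0,0],[0.75,0,-0.5,21.5,0,0,0],[0.75,0,-0.5,21.5,0,0,0]]' 90
python3 -c "from h import *;st()"
```

```text
t: 9.57
position: [476.6, 10.5, 19.3]
eef_rot: [[1.0, -0.021, 0.003], [-0.021, -1.0, -0.004], [0.003, 0.004, -1.0]]
ft_force: [0.5, -8.4, 0.5]
grip_width: 0.516
t 9.57 pos [476.6  10.5  19.3] yaw -1.2 z [ 0.003 -0.004 -1.   ] F [ 0.5 -8.4  0.5] w 0.516 j [-27.  30.  22. 126. -23.  28.  12.]
```

```bash
python3 -m handwheel '[[0.75,0,-1.5,1,0,0,0],[0.75,0,-1.5,2,0,0,0],[0.75,0,-1.5,2.5,0,0,0],[0.75,0,-1.5,2.5,0,0,0]]' 90
python3 -c "from h import *;st()"
```

```text
t: 9.9
position: [477.0, 10.0, 17.6]
eef_rot: [[1.0, -0.023, 0.004], [-0.023, -1.0, -0.006], [0.004, 0.006, -1.0]]
ft_force: [-2.0, -8.1, 6.6]
grip_width: 0.514
t 9.90 pos [477.   10.   17.6] yaw -1.3 z [ 0.004 -0.006 -1.   ] F [-2.  -8.1  6.6] w 0.514 j [-27.  30.  22. 126. -23.  28.  12.]
```

```bash
python3 -m handwheel '[[0.75,0,1,0,0,0,0],[0.75,0,2,0,0,0,0],[0.75,0,3,0,0,0,0],[0.75,0,4,0,0,0,0],[0.75,0,5,0,0,0,0],[0.75,0,5,0,0,0,0]]' 60
python3 - <<'E'
from h import *
st()
E
python3 -m handwheel '[[0.3,0,0,0,0,0,0],[0,0,0,0,0,0,0],[0,0,0,0,0,0,0],[0,0,0,0,0,0,0],[0,0,0,0,0,0,0],[0,0,0,-10,0,0,0],[0,0,0,-35,0,0,0],[0,0,0,-70,0,0,0],[0,0,0,-110,0,0,0],[0,0,0,-130,0,0,0],[0,0,0,-130,0,0,0]]'
python3 - <<'E'
from h import *
st()
for c in("side","top"):
    im=vision.read_camera(c)
    for q in ("drive_box","jaw_face","lamp","lamp_head"):
        for d in vision.place_of(c,q)[:3]: print(c,q,round(d["p"],2),toW(c,d["centre"]))
    if c=="side":cv2.imwrite(f"pics/{c}5.png",cv2.resize(im[150:360,160:420],None,fx=2.8,fy=2.8,interpolation=cv2.INTER_CUBIC))
E
```

```text
t: 10.4
position: [476.8, 4.7, 17.9]
eef_rot: [[1.0, -0.023, 0.004], [-0.023, -1.0, -0.006], [0.004, 0.006, -1.0]]
ft_force: [-1.4, -5.3, 0.0]
grip_width: 0.511
t 10.40 pos [476.8   4.7  17.9] yaw -1.3 z [ 0.004 -0.006 -1.   ] F [-1.4 -5.3  0. ] w 0.511 j [-26.  30.  22. 126. -23.  28.  12.]
t: 11.32
position: [479.3, 5.6, 152.8]
eef_rot: [[1.0, -0.024, 0.012], [-0.024, -1.0, -0.003], [0.012, 0.003, -1.0]]
ft_force: [0.7, 0.5, 0.2]
grip_width: 0.999
t 11.32 pos [479.3   5.6 152.8] yaw -1.3 z [ 0.012 -0.003 -1.   ] F [0.7 0.5 0.2] w 0.999 j [-36.  16.  32. 122. -12.  45.   3.]
side drive_box 0.9 [337.123 161.59    0.465]
side drive_box 0.89 [480.699   0.244  13.839]
side drive_box 0.76 [317.918 308.226   0.756]
side jaw_face 0.84 [475.539  59.19   43.628]
side jaw_face 0.71 [ 639.307 -342.554    1.723]
side lamp 0.57 [800.408  36.821   3.8  ]
side lamp 0.4 [ 639.573 -341.078   -2.362]
side lamp_head 0.71 [474.357   1.93    8.7  ]
side lamp_head 0.67 [663.37   17.649 234.571]
top drive_box 0.85 [337.678 162.953  -0.188]
top drive_box 0.71 [318.148 309.565  -1.919]
top jaw_face 0.56 [477.377  63.428  44.868]
top jaw_face 0.41 [613.614 173.396   0.623]
top lamp 0.65 [797.418  36.629   1.568]
top lamp_head 0.7 [653.941  20.901 234.687]
```

View pics/side5.png

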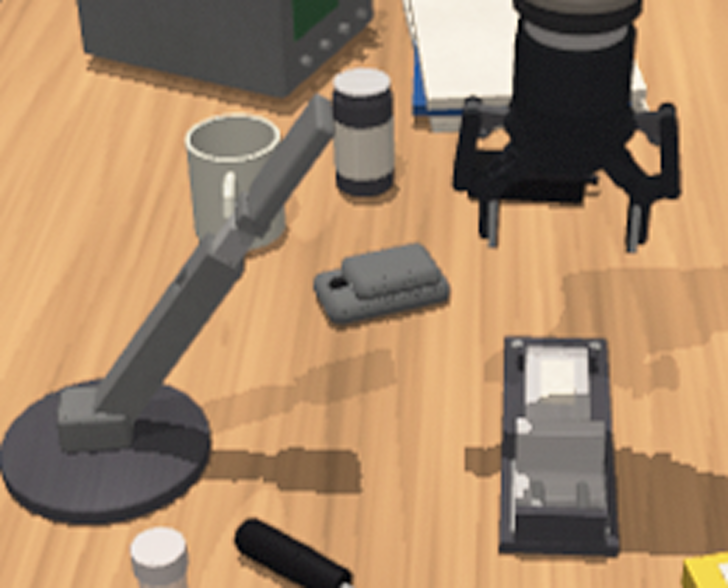

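The box sits clamped in the cradle with the jaw back about 12 mm. The bystanders are untouched and the gripper is free above. Next is the lamp: I'll go to a standoff up the slope.

```bash
cat >> h.py <<'E'
a,b=np.radians(35),np.radians(7)
U=np.array([-np.sin(a)*np.cos(b),-np.sin(a)*np.sin(b),np.cos(a)]); X=np.array([np.cos(a)*np.cos(b),np.cos(a)*np.sin(b),np.sin(a)])
RL=np.column_stack([X,np.cross(-U,X),-U]); H=np.array([659,19,234.4])
E
python3 - <<'E'
from h import *
go(H+100*U,RL)
E
```

```text
t 11.82 pos [475.9   5.2 147.3] yaw -1.3 z [ 0.002 -0.007 -1.   ] F [0.3 0.  0.5] w 1.002 j [-35.  16.  32. 122. -12.  44.   3.]
-> [ 126.4   -8.6 -168.8] [ 0.051  0.608 -0.139]
```

```bash
python3 -m handwheel '[[0,0,0,-30,0,0,0],[0,0,-1,-65,0,0,0],[0,10,-2,-100,0.01,0.1,-0.02],[0,30,-4,-135,0.02,0.2,-0.05],[0,55,-6,-165,0.03,0.3,-0.07],[0,80,-7,-169,0.04,0.4,-0.1],[0,105,-8,-169,0.045,0.5,-0.12],[0,126,-9,-169,0.051,0.608,-0.139],[0,126,-9,-169,0.051,0.608,-0.139],[0,126,-9,-169,0.051,0.608,-0.139],[0,126,-9,-169,0.051,0.608,-0.139],[0,126,-9,-169,0.051,0.608,-0.139]]'
python3 - <<'E'
from h import *
for c in("side","top"):
    im=vision.read_camera(c)
    for d in vision.place_of(c,"lamp_head")[:2]: print(c,round(d["p"],2),toW(c,d["centre"]))
    if c=="side":cv2.imwrite(f"pics/{c}6.png",cv2.resize(im[110:330,160:420],None,fx=2.6,fy=2.6,interpolation=cv2.INTER_CUBIC))
go(H-10*U,RL)
E
```

```text
t: 12.82
position: [601.7, 12.7, 316.8]
eef_rot: [[0.814, 0.122, 0.568], [0.1, -0.993, 0.07], [0.572, 0.0, -0.82]]
ft_force: [-0.2, 1.1, 0.7]
grip_width: 0.999
side 0.66 [660.46   14.997 235.967]
top 0.68 [653.468  20.801 234.257]
t 13.02 pos [601.8  12.6 316.9] yaw 7.0 z [ 0.569  0.07  -0.819] F [ 0.1 -1.  -0.3] w 1.001 j [-42.  -1.  35. 122.   2.  24.  -1.]
-> [ -0.2   0.7 110.5] [-0. -0.  0.]
```

View pics/side6.png

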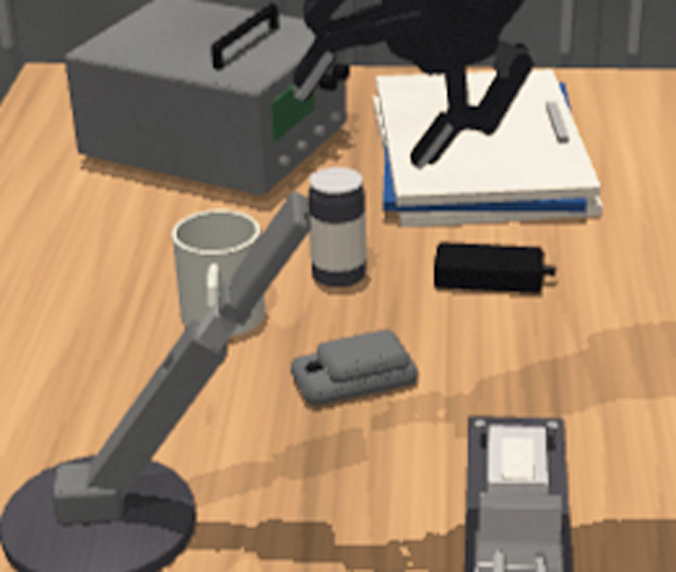

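The open fingers straddle the extended paddle axis, and both cameras agree with the head estimate to a few mm. I'll go in and close gently.

```bash
python3 -m handwheel '[[0,0,0.5,20,0,0,0],[0,0,0.5,45,0,0,0],[0,0,0.5,70,0,0,0],[0,0,0.5,90,0,0,0],[0,0,0.5,104,0,0,0],[0,0,0.5,110,0,0,0],[0,0,0.5,110,0,0,0],[0,0,0.5,110,0,0,0]]' 20
python3 -m handwheel '[[0.3,0,0,0,0,0,0],[0.5,0,0,0,0,0,0],[0.6,0,0,0,0,0,0],[0.65,0,0,0,0,0,0],[0.7,0,0,0,0,0,0],[0.75,0,0,0,0,0,0],[0.75,0,0,0,0,0,0]]' 20
python3 - <<'E'
from h import *
im=vision.read_camera("side"); cv2.imwrite("pics/side7.png",cv2.resize(im[130:270,200:340],None,fx=4,fy=4,interpolation=cv2.INTER_CUBIC))
go(H-10*U,RL)
E
```

```text
t: 13.68
position: [664.5, 19.5, 227.0]
eef_rot: [[0.813, 0.122, 0.569], [0.1, -0.993, 0.07], [0.573, 0.0, -0.819]]
ft_force: [0.6, 0.4, 1.2]
grip_width: 1.002
t: 14.27
position: [664.5, 19.6, 227.1]
eef_rot: [[0.813, 0.122, 0.569], [0.1, -0.993, 0.07], [0.574, -0.0, -0.819]]
ft_force: [1.0, 0.5, 0.2]
grip_width: 0.247
t 14.32 pos [664.5  19.5 227.1] yaw 7.0 z [ 0.569  0.07  -0.819] F [0.  0.1 0.4] w 0.251 j [-29.  14.  26. 120. -30.  13.  28.]
-> [-0.3 -0.2  0.9] [ 0.  0. -0.]
```

View pics/side7.png

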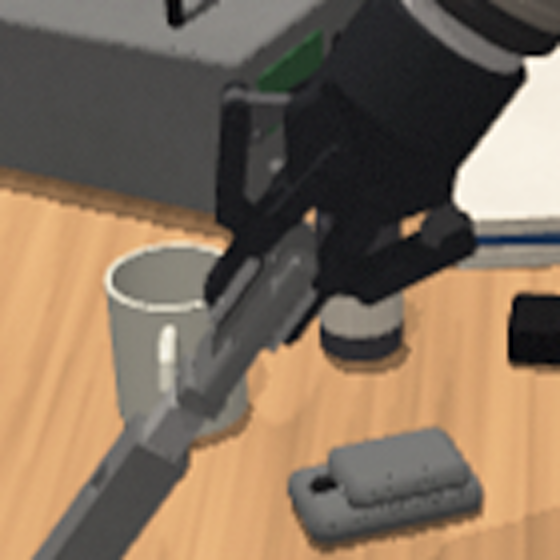

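The pads straddle the paddle, centred, well above the collar. I'll close and draw.

```bash
python3 -m handwheel '[[0.85,0,0,0,0,0,0],[0.95,0,0,0,0,0,0],[0.95,0,0,0,0,0,0],[0.95,0,0,0,0,0,0]]' 40
python3 -m handwheel '[[1,0,0,0,0,0,0],[1,0,0,-2,0,0,0],[1,0,0,-5,0,0,0],[1,0,0,-9,0,0,0],[1,0,0,-14,0,0,0],[1,0,0,-19,0,0,0],[1,0,0,-24,0,0,0],[1,0,0,-29,0,0,0],[1,0,0,-34,0,0,0],[1,0,0,-38,0,0,0],[1,0,0,-40,0,0,0],[1,0,0,-40,0,0,0]]' 60
python3 - <<'E'
from h import *
o,R=st(); print("along U",(o["position"]-H)@U,"off X",(o["position"]-H)@X, "F tool",R.T@o["ft_force"])
for c in("side","top"):
    vision.read_camera(c)
    for d in vision.place_of(c,"lamp_head")[:1]: print(c,round(d["p"],2),(toW(c,d["centre"])-H)@U)
E
```

```text
t: 14.65
position: [663.5, 19.4, 226.2]
eef_rot: [[0.814, 0.122, 0.567], [0.1, -0.992, 0.07], [0.572, 0.0, -0.82]]
ft_force: [-5.5, 0.3, 0.1]
grip_width: 0.16
t: 15.65
position: [640.4, 16.4, 259.5]
eef_rot: [[0.814, 0.122, 0.567], [0.1, -0.993, 0.07], [0.572, -0.001, -0.82]]
ft_force: [-5.6, -2.0, 1.4]
grip_width: 0.155
t 15.65 pos [640.4  16.4 259.5] yaw 7.0 z [ 0.567  0.07  -0.82 ] F [-5.6 -2.   1.4] w 0.155 j [-37.   9.  34. 122. -21.  17.  20.]
along U 31.39215119297326 off X -0.9963469717469113 F tool [-3.945  1.326 -4.491]
side 0.94 38.9903885554364
top 0.71 43.57148967949651
```

```bash
python3 -m handwheel '[[1,0,0,-4,0,0,0],[1,0,0,-8,0,0,0],[1,0,0,-12,0,0,0],[1,0,0,-15,0,0,0],[1,0,0,-17,0,0,0],[1,0,0,-18,0,0,0],[1,0,0,-18,0,0,0]]' 60
python3 - <<'E'
from h import *
o,R=st(); print("along U",(o["position"]-H)@U,"F tool",R.T@o["ft_force"])
for c in("side","top"):
    im=vision.read_camera(c)
    for q in("lamp_head","button_tip"):
        for d in vision.place_of(c,q)[:1]: print(c,q,round(d["p"],2),toW(c,d["centre"]),(toW(c,d["centre"])-H)@U)
E
```

```text
t: 16.43
position: [630.0, 15.0, 274.3]
eef_rot: [[0.814, 0.122, 0.567], [0.1, -0.993, 0.071], [0.572, -0.001, -0.82]]
ft_force: [-3.1, -1.9, -0.9]
grip_width: 0.155
t 16.43 pos [630.   15.  274.3] yaw 7.0 z [ 0.567  0.071 -0.82 ] F [-3.1 -1.9 -0.9] w 0.155 j [-41.   6.  37. 122. -16.  19.  15.]
along U 49.46835417860802 F tool [-3.199  1.534 -1.153]
side lamp_head 0.84 [628.373  13.068 283.061] 57.71130769728436
top lamp_head 0.84 [620.466  15.137 282.985] 62.0060672418698
```

```bash
for i in 1; do python3 -m handwheel '[[1,0,0,-1,0,0,0],[1,0,0,-2,0,0,0],[1,0,0,-3,0,0,0],[1,0,0,-4,0,0,0],[1,0,0,-4,0,0,0]]' 60|grep -E "pos|force"; done
python3 -c "
from h import *
o,R=st(); print('U',(o['position']-H)@U,'Ft',R.T@o['ft_force'])"
python3 -m handwheel '[[1,0,0,-1,0,0,0],[1,0,0,-2,0,0,0],[1,0,0,-2.5,0,0,0]]' 60|grep -E "pos|force"
python3 -c "
from h import *
o,R=st(); print('U',(o['position']-H)@U,'Ft',R.T@o['ft_force'])
im=vision.read_camera('side')
for q in('button_tip','lamp_head'):
    for d in vision.place_of('side',q)[:1]: print(q,d['p'],toW('side',d['centre']),(toW('side',d['centre'])-H)@U)"
```

```text
position: [627.8, 14.7, 277.6]
ft_force: [-1.1, -1.4, -2.8]
t 17.15 pos [627.8  14.7 277.6] yaw 7.0 z [ 0.567  0.071 -0.821] F [-1.1 -1.4 -2.8] w 0.157 j [-42.   6.  38. 122. -14.  19.  14.]
U 53.432520879585645 Ft [-2.581  1.226  1.575]
position: [626.9, 14.6, 278.7]
ft_force: [32.0, -0.7, -33.6]
t 17.40 pos [626.9  14.6 278.7] yaw 7.0 z [ 0.568  0.069 -0.82 ] F [ 32.   -0.7 -33.6] w 0.153 j [-42.   6.  38. 122. -13.  19.  13.]
U 54.852057406187434 Ft [ 6.786  4.533 45.639]
button_tip 0.45 [736.524  28.175 155.791] -109.16870387863354
lamp_head 0.68 [623.167  12.907 284.755] 62.07409929650555
```

The end stop is reached (45 N along the slope), and the button is now detected near where the window should be. I'll ease off 1 mm, check, and open.

```bash
python3 -m handwheel '[[1,0,0,0.5,0,0,0],[1,0,0,1,0,0,0],[1,0,0,1,0,0,0]]' 60|grep -E "pos|force"
python3 -m handwheel '[[0.8,0,0,0,0,0,0],[0.6,0,0,0,0,0,0],[0.3,0,0,0,0,0,0],[0,0,0,0,0,0,0],[0,0,0,0,0,0,0],[0,0,0,0,0,0,0],[0,0,0,-10,0,0,0],[0,0,0,-30,0,0,0],[0,0,0,-55,0,0,0],[0,0,0,-80,0,0,0],[0,0,0,-90,0,0,0],[0,0,0,-90,0,0,0]]'
python3 - <<'E'
from h import *
st()
for c in("side","top"):
    im=vision.read_camera(c)
    for q in("lamp_head","button_tip","jaw_face","drive_box","cradle_floor"):
        for d in vision.place_of(c,q)[:3]: print(c,q,round(d["p"],2),toW(c,d["centre"]))
    if c=="side":
        A=cv2.resize(im[120:320,150:420],None,fx=2.9,fy=2.9,interpolation=cv2.INTER_CUBIC)
        B=cv2.resize(im[220:290,195:265],(200,200),interpolation=cv2.INTER_CUBIC); A[:200,:200]=B
        cv2.imwrite("pics/side8.png",A)
    else: cv2.imwrite("pics/top8.png",im)
E
```

```text
position: [627.6, 14.7, 277.9]
ft_force: [1.8, -1.2, -6.0]
t: 18.8
position: [576.7, 8.4, 354.5]
eef_rot: [[0.812, 0.122, 0.571], [0.099, -0.993, 0.071], [0.575, -0.002, -0.818]]
ft_force: [0.8, 0.2, -0.0]
grip_width: 1.003
t 18.80 pos [576.7   8.4 354.5] yaw 6.9 z [ 0.571  0.071 -0.818] F [ 0.8  0.2 -0. ] w 1.003 j [-47.  -9.  36. 122.  12.  30. -11.]
side lamp_head 0.64 [623.679  12.653 284.449]
side button_tip 0.57 [736.45   27.725 153.787]
side button_tip 0.48 [618.116 175.131   0.666]
side button_tip 0.21 [ 637.756 -341.317    2.48 ]
side jaw_face 0.62 [475.234  59.349  43.379]
side jaw_face 0.49 [475.382   1.425   7.728]
side drive_box 0.7 [480.877   0.894  13.432]
side drive_box 0.7 [337.34 160.85   2.62]
side drive_box 0.58 [319.59  309.102   0.109]
side cradle_floor 0.76 [476.991   3.597   9.787]
side cradle_floor 0.51 [738.838  28.307 152.197]
top lamp_head 0.57 [618.386  14.411 285.466]
top jaw_face 0.84 [474.924  61.82   42.228]
top drive_box 0.94 [337.029 164.031   3.759]
top drive_box 0.72 [ 744.346 -269.387    4.048]
top drive_box 0.21 [620.324  13.695 286.309]
```

View pics/side8.png

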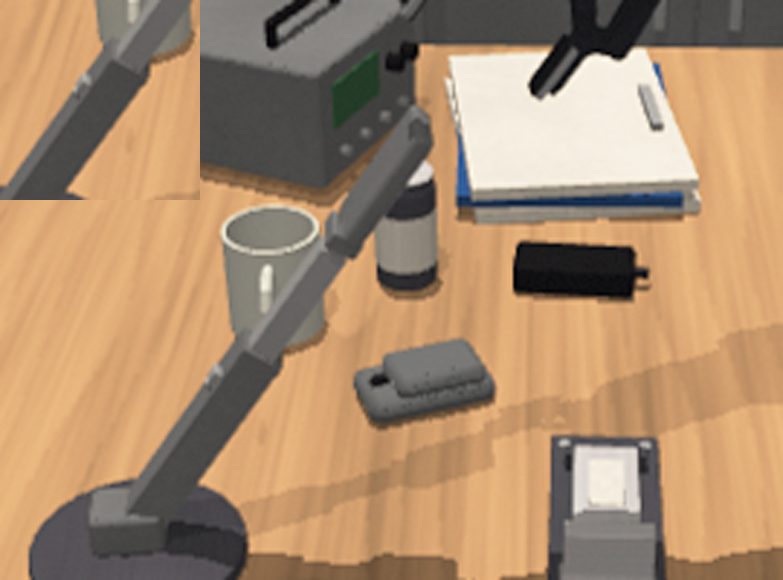

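The steel button now stands proud of the sleeve at (212,375), where only a dark window showed before. The box is still clamped and the robot is clear, so I'll hand in.

```bash
python3 -c "from rig import workorder; print(workorder.hand_in())"
```

```text
the job is handed in; nothing more can be done
None
```

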